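Hang the shop sign level on its display rod

ROBOT

A 7-joint arm with a two-finger parallel gripper is mounted at the origin on a cart in front of the work surface, level with it; the furniture and walls round the work are solid. World frame = base frame: x ahead of the robot, y to its left, z up, the work surface at z = 0. Lengths are in m, angles in degrees, forces in N, time in s.
With the tool pointing down it reaches from about 0.425 to 0.875 m from the base axis. Payload 4.7 kg.
Tool frame: the origin (TCP) lies between the finger pads; the fingertips stand env.finger_overhang ahead of it and the grasp point (between the pads) lies 5 mm behind it (env.finger_overhang is the distance from the TCP to the fingertips, in m); z points along the fingers, y is the line along which they close (so a half turn about z gives the same grasp; the last joint's range is limited). The gripper opens to 87 mm and grips with 3 to 60 N. Pads are 19 mm wide; open, the fingers measure 117 mm over their backs; the gripper's body (75 mm by 190 mm) begins 51 mm behind the grasp point.
Start: joints at [-70.182, 18.392, -4.016, 83.108, 1.295, 78.541, -3.26], TCP at [0.212, 0.615, 0.237] pointing down, gripper open.
Joint ranges: [-163.93, 163.93], [-17.29, 119.83], [-79.2, 71.16], [3.27, 140.29], [-89.18, 269.18], [5.43, 117.66], [-154.24, 154.24]. Speed limits (degrees/s): [147.25, 147.25, 180, 180, 180, 180, 180].

INTERFACE

Orientations are given as [roll, pitch, yaw] about the fixed x, y, z axes, in that order (R = Rz(yaw) Ry(pitch) Rx(roll)).
In Python, from cell import telemetry, eyes, env, models gives the robot as it stands. The module is installed in compiled form; this text tells all that it offers.
- The arm moves only by the tool drive_tool, never from a script. Its arguments are lists of equal length, an entry for each row: "angular": the turn, a rotation vector about the tool's x, y, z in rad, a list of three; "delta_pos": the shift along the tool's x, y, z in cm, a list of three; "gripper": the finger opening in cm, from 0 to 8.7. A call has 1 to 20 rows; each row shifts and turns the commanded pose from where the row before left it, along the tool's axes as they then stand; what a row does not reach is not made up. A row lasts 1/10 s, in which the tool goes at most 50 mm and 8.59 degrees, less where a joint would pass 70% of its speed; a pose out of reach is approached as far as the arm can. A call with a gripper value outside its range is refused whole. The fingers move at their own pace and stop on an object; "squeeze" is the grip in N (left out, the last holds). Time passes only in rows, so rows that do not move let the fingers close. It gives the time, the measured TCP pose, the force, the opening and the grip force at its end, in the units of the state.
- telemetry.get_obs(): the state, without advancing time (a new reading comes with each control period).
- eyes.read_camera(name): name is "scene" or "top"; returns a dict with "pixels" (400x640x3 uint8, red, green, blue), "mtx" (3x3 intrinsics, pixels), "D" ([k1, k2, p1, p2, k3] as OpenCV has them; the pictures are not rectified), "origin" and "orientation" of the camera in the world. Camera axes: x right, y down, z forward; pixel columns grow to the right and rows downward; lengths in m; the calibration is good to about 2 mm. A picture is of the moment at which its call begins. There is no depth.
- env.sign_off(): hands the job in; it is judged then, once.
Trained networks look in a picture, given as the dict that the camera call returned (one of the last four; its "shot" number tells which), for a name from the list of things; names that differ only in an ending like _2 or _b are one class to them, and where a whole thing is asked for, a point or a joint stands for the part that bears it (a point fixed in the world has none). Each returns a list of dicts, best first, with "p" (0 to 1); they miss things now and then, are a little off and sometimes report something else, mostly with a low value. They report only what shows in the picture. A call takes as long as a camera call. They do not tell look-alikes from the thing itself.
- models.search_frame(picture, target): "centre" ([column, row] in pixels, amid what is visible of it).
- models.cut_out(picture, target): "pixels" (400x640 bool, what is visible of it) and "centre" ([column, row] in pixels, amid what is visible of it).
The state is a dict: "time_s": time; "qpos": joint angles; "joint_velocities": joint speeds; "effort": joint torques, N m; "tool_pos": TCP position; "tool_rot": TCP orientation; "force": force on the tool from outside, world axes, zero at the start; "wrist_torque": the same for the moment, N m; "grip_width": finger opening in m; "grasp_force": force on a finger pad.
Only numpy, scipy, OpenCV 4.12 (cv2) and the standard library are available. Lean on these libraries where they do the work, as an engineer would, in place of code of your own. Each camera call takes 0.05 s, during which the arm holds its last target. There are 200 camera calls.

TASK

The brass rod is only lying on the mouths of the two black spring clips of the display stand: first press it straight down until it snaps fully home in both clips. Then lift the wooden sign board out of its block and hang it on the free end of the rod by the one hole that lets it hang level, freely and touching nothing but the rod; leave it hanging behind the rod's end collar. Do not shove the pack of sweets, the ribbon spool or the cocoa tin about.

Things in the scene. Friction and masses are not known exactly. Their poses are not given: they have to be found in the camera images.
- stand: display stand, fixed: dark wood foot (150 x 90 x 12 mm), a brass column and a level brass beam (136 x 26 mm, top 160 mm above the table) with two black spring clips. Origin on the table under the midpoint between the clips; x runs along the rod, from its free end to its rear, z up. A 4 mm stop plate behind the rod (x = 66 to 70 mm) reaches 8 mm above the seated rod's axis.
- seat_front (a point): where the rod's axis lies at the front clip once snapped home: 180 mm above the table, 50 mm ahead (-x) of the stand's origin; the rod then rests on a solid seat. Each clip is 14 mm long (x); its spring fingers rise 13 mm above this point and reach 15 mm to either side. Snapping both clips takes about 8 to 17 N in all.
- seat_rear (a point): the same point of the rear clip, 100 mm behind seat_front. Between the clips 86 mm of the rod are bare from above, and it can be pressed there.
- rod_front (a point): point on the axis of the brass rod above the front seat (up to 3 mm ahead of or behind it). The rod is round, 10 mm thick, 187 mm long, loose, 90 g; at the start it lies level on the clip mouths, about 10 mm higher than when seated. x of this point runs along the rod from its free end to its rear.
- rod_rear (a point): point on the rod's axis above the rear seat, 100 mm behind rod_front
- rod_tip (a point): tip of the rod's free end, on its axis, 75 mm ahead of rod_front. A collar 14 mm thick and 6 mm long sits 6 mm behind the tip; between collar and front clip 56 mm of bare rod are free for hanging.
- sign_tab (a point): centre of the grip tab of the loose sign board (about 100 g), 40 mm wide (y), 28 mm high, 6 mm thick (x): pinch it across the 6 mm. z up. The tab stands on the middle of a strip 140 mm long (y = -70 to +70 mm) and 44 mm high, whose top edge is 14 mm below this point. The board is plywood of even thickness (6 mm) and even density all over. It stands upright in the block.
- sign_panel (a point): centre of the board's lower panel, 84 mm wide (y) and 95 mm high, which joins the strip's lower edge at its +y end (board y = -14 to +70 mm); a green field with a brown egg on both faces, which weighs nothing. The panel's lowest 22 mm stand in the block's slot.
- hole_1 (a point): centre of hole 1 of the four round holes (22 mm) in the middle line of the strip, at y = -48 mm of the board, 36 mm below the tab's centre
- hole_2 (a point): centre of hole 2 of the four round holes (22 mm) in the middle line of the strip, at y = -16 mm of the board, 36 mm below the tab's centre
- hole_3 (a point): centre of hole 3 of the four round holes (22 mm) in the middle line of the strip, at y = +16 mm of the board, 36 mm below the tab's centre
- hole_4 (a point): centre of hole 4 of the four round holes (22 mm) in the middle line of the strip, at y = +48 mm of the board, 36 mm below the tab's centre
- block: dark wooden block, fixed, 50 mm thick (x), 108 mm long (y) and 34 mm high, with a slot 7.8 x 88 mm and 22 mm deep that opens upwards; lift the sign straight up out of it. Origin on the table, under the middle of the sign's hole row (the block's own middle is 28 mm further along +y); y runs along the slot.
- sweet_pack: the flat yellow pack of sweets, 46 x 96 x 22 mm, lying loose; origin at the centre of its underside
- ribbon_spool: the red ribbon spool, 53 mm across and 22 mm high, lying loose; origin at the centre of its underside
- cocoa_tin: the round red cocoa tin with a cream lid, 64 mm across and 64 mm high, standing loose; origin at the centre of its underside
Mind the look-alikes: they are no part of the job. There is more than one size of the part that bears sign_tab; the job needs the larger.

How it is judged:
By the outcome, as a careful person would: the job done as asked, in the order asked, and still so for the second after the job is handed in, with the robot touching nothing.
It also fails if it takes over 58 s, if anything falls off the work surface, if the arm or the gripper's body presses on something with over 40 N, if the wrist force passes 120 N, or if a joint passes its speed limit or range.

## Working session

There is one attempt and no reset: what is moved stays moved. The work goes in short steps, Python scripts to look and compute and a tool call to move; the robot and the scene stay as the last step left them, time stands still between calls to the robot, and variables do not carry over. Pictures are saved under pics/ and viewed, at most 10 in all, crops included, and the job is handed in when it is done.

Besides the shell and the picture viewer there is one more tool, called after ">>>" as a command line: name --argument value ..., lists and objects as JSON in quotes. drive_tool: Moves the arm, as the interface text tells. Its arguments: {"type":"object","properties":{"angular":{"type":"array","items":{"type":"array","items":{"type":"number"}}},"delta_pos":{"type":"array","items":{"type":"array","items":{"type":"number"}}},"gripper":{"type":"array","items":{"type":"number"}},"squeeze":{"type":"number"}},"required":["angular","delta_pos","gripper"]}

```bash
mkdir -p pics; cat > h.py <<'E'
import numpy as np, cv2
from scipy.spatial.transform import Rotation as R
from cell import telemetry, eyes, env, models
def rot(o):
    o=np.array(o,float)
    if o.shape==(3,3): return o
    if o.shape==(4,): return R.from_quat(o).as_matrix()
    return R.from_euler('xyz',o,degrees=True).as_matrix()
def ray(p,px):
    u=cv2.undistortPoints(np.array([[px]],float),np.array(p['mtx']),np.array(p['D'],float))[0,0]
    return np.array(p['origin']),rot(p['orientation'])@np.array([u[0],u[1],1])
def onz(p,px,z):
    o,d=ray(p,px); return o+d*(z-o[2])/d[2]
def proj(p,X):
    Rm=rot(p['orientation']); X=np.atleast_2d(X)-np.array(p['origin'])
    c=X@Rm
    return cv2.projectPoints(c,np.zeros(3),np.zeros(3),np.array(p['mtx']),np.array(p['D'],float))[0][:,0]
def tri(p1,a,p2,b):
    o1,d1=ray(p1,a);o2,d2=ray(p2,b)
    t=np.linalg.lstsq(np.c_[d1,-d2],o2-o1,rcond=None)[0]
    x,y=o1+d1*t[0],o2+d2*t[1]
    return (x+y)/2,np.linalg.norm(x-y)
def save(p,n): cv2.imwrite('pics/'+n,p['pixels'][:,:,::-1])
E
python3 - <<'E'
from h import *
import pickle
ps={}
print(env.finger_overhang)
for c in('scene','top'):
    p=eyes.read_camera(c);ps[c]=p;save(p,c+'1.png')
    print(c,p['origin'],p['orientation'],p['mtx'])
    for t in 'stand rod_front rod_rear rod_tip seat_front seat_rear sign_tab sign_panel hole_1 hole_2 hole_3 hole_4 block sweet_pack ribbon_spool cocoa_tin'.split():
        try: print(c,t,[(np.round(d['centre']).tolist(),round(d['p'],2)) for d in models.search_frame(p,t)][:5])
        except Exception as e: print(t,e)
pickle.dump(ps,open('p1.pkl','wb'))
E
```

```text
0.014
scene [-0.09109476 -0.82260604  0.92280608] [-126.61141751   -0.58447944  -39.28021167] [[477.91610477   0.         316.9167373 ]
 [  0.         477.91610477 192.03706332]
 [  0.           0.           1.        ]]
scene stand [([334.0, 246.0], 0.84)]
scene rod_front [([330.0, 207.0], 0.57)]
scene rod_rear [([330.0, 205.0], 0.48)]
scene rod_tip [([323.0, 208.0], 0.7)]
scene seat_front [([338.0, 244.0], 0.84)]
scene seat_rear [([333.0, 242.0], 0.77), ([265.0, 159.0], 0.36)]
scene sign_tab [([217.0, 179.0], 0.83), ([267.0, 156.0], 0.75)]
scene sign_panel [([265.0, 158.0], 0.62)]
scene hole_1 [([220.0, 178.0], 0.86), ([266.0, 156.0], 0.7)]
scene hole_2 [([220.0, 178.0], 0.86), ([266.0, 156.0], 0.7)]
scene hole_3 [([220.0, 178.0], 0.86), ([266.0, 156.0], 0.7)]
scene hole_4 [([220.0, 178.0], 0.86), ([266.0, 156.0], 0.7)]
scene block [([262.0, 181.0], 0.58)]
scene sweet_pack [([394.0, 281.0], 0.58), ([328.0, 206.0], 0.45)]
scene ribbon_spool [([385.0, 313.0], 0.82)]
scene cocoa_tin [([392.0, 233.0], 0.6)]
top [ 0.37597168 -0.00378575  1.17945579] [-169.05659836   -1.30018974  -90.507
[... 398 characters left out ...]
.0], 0.91)]
top sign_tab [([195.0, 195.0], 0.78), ([178.0, 256.0], 0.55)]
top sign_panel [([197.0, 195.0], 0.86), ([174.0, 253.0], 0.86), ([347.0, 212.0], 0.55)]
top hole_1 [([182.0, 255.0], 0.59), ([197.0, 195.0], 0.58), ([354.0, 216.0], 0.38)]
top hole_2 [([182.0, 255.0], 0.59), ([197.0, 195.0], 0.58), ([354.0, 216.0], 0.38)]
top hole_3 [([182.0, 255.0], 0.59), ([197.0, 195.0], 0.58), ([354.0, 216.0], 0.38)]
top hole_4 [([182.0, 255.0], 0.59), ([197.0, 195.0], 0.58), ([354.0, 216.0], 0.38)]
top block [([199.0, 195.0], 0.72), ([373.0, 159.0], 0.23)]
top sweet_pack [([413.0, 203.0], 0.89)]
top ribbon_spool [([433.0, 238.0], 0.7), ([198.0, 196.0], 0.65)]
top cocoa_tin [([375.0, 158.0], 0.63)]
```

View pics/scene1.png

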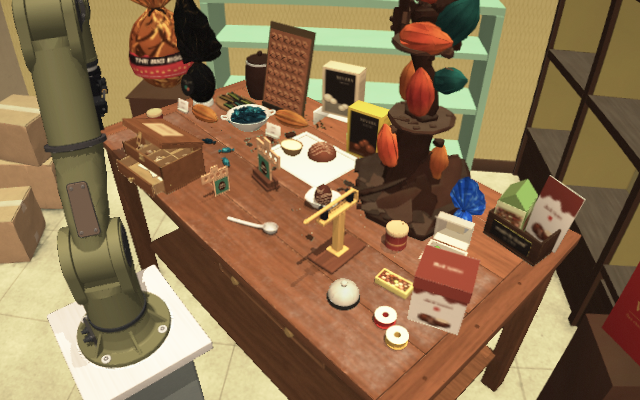

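View pics/top1.png

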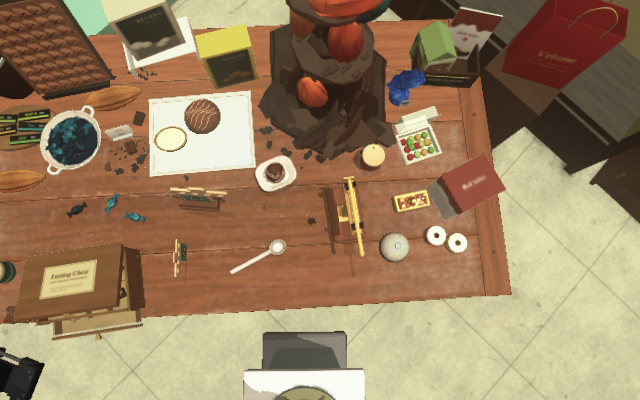

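The scene picture shows the stand near (335,240) with the rod at about (330,207). There are two sign boards: a larger one in a block at (265,160) and a smaller one at (217,180). In the top picture they are at (197,196) and (179,256). The one in the block fits the description, so I'll enlarge to confirm.

```bash
python3 - <<'E'
from h import *
import pickle
ps=pickle.load(open('p1.pkl','rb'))
def c(n,x,y,w=100,h=75): return cv2.resize(ps[n]['pixels'][y:y+h,x:x+w],(400,300),interpolation=cv2.INTER_CUBIC)
im=np.vstack([np.hstack([c('scene',197,125),c('top',160,180,120,90)]),np.hstack([c('scene',290,180),c('top',300,170,120,90)])])
cv2.imwrite('pics/crop.png',im[:,:,::-1])
# rough
p=ps['top']
print('block',onz(p,[199,195],.1),'small',onz(p,[180,256],.05),'rod',onz(p,[354,218],.19))
for a,b,n in (([394,281],[413,203],'pack'),([392,233],[375,158],'tin'),([385,313],[433,238],'spool')): print(n,tri(ps['scene'],a,p,b))
print(telemetry.get_obs())
E
```

```text
block [0.60185385 0.26830413 0.1       ] small [0.44862828 0.32440101 0.05      ] rod [ 0.52622159 -0.12002455  0.19      ]
pack (array([ 0.59410653, -0.30657641,  0.02326629]), np.float64(0.0033229029856031845))
tin (array([ 0.70969448, -0.19578414,  0.04872036]), np.float64(0.012466277475744173))
spool (array([ 0.50010446, -0.36098765,  0.02004496]), np.float64(0.012462656377428358))
{'time_s': 1.7, 'qpos': array([-70.18099922,  18.39321462,  -4.01688457,  83.1067464 ,
         1.29689022,  78.54199313,  -3.26051397]), 'joint_velocities': array([-0.0615238 , -0.00975623, -0.03492255, -0.02659486,  0.14389953,
        0.07376343, -0.03695213]), 'effort': array([-1.99805008e-04, -4.91102850e+01, -4.03373111e-01, -3.12752080e+01,
       -6.37498638e-02,  3.40976589e-02,  1.96805388e-05]), 'tool_pos': array([0.21177509, 0.61455387, 0.23657906]), 'tool_rot': array([1.79996712e+02, 4.33389243e-03, 1.60990383e+02]), 'force': array([ 0.08617676,  0.0084587 , -0.24829032]), 'wrist_torque': array([ 0.01968747,  0.00052934, -0.02940646]), 'grasp_force': 0.0, 'grip_width': 0.08724417760436005}
```

View pics/crop.png

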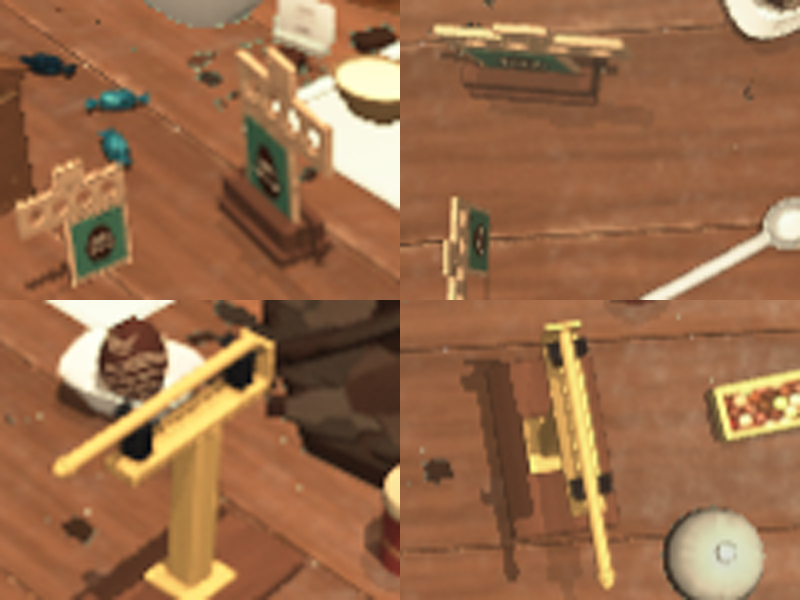

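The larger board is the one standing in the dark slotted block: scene (265,160), top (197,196). The smaller look-alike at scene (217,180) stands loose with no block. The panel joins the board's left end, which is +y. The centroid is at y = 7980·28/13740 ≈ +16 mm, so hole_3 is the one to use. Next I'll fit the silhouettes for precise poses.

```bash
cat > fit.py <<'E'
from h import *
from scipy.optimize import minimize
S=4
def box(x0,x1,y0,y1,z0,z1): return np.array([[x,y,z] for x in(x0,x1) for y in(y0,y1) for z in(z0,z1)])/1e3
def cyl(x0,x1,r):
    t=np.arange(12)*np.pi/6
    return np.array([[x,r*np.cos(a),r*np.sin(a)] for x in(x0,x1) for a in t])/1e3
ROD=[cyl(-75,112,5),cyl(-69,-63,7)]           # origin rod_front
SIGN=[box(-3,3,-20,20,-14,14),box(-3,3,-70,70,-58,-14),box(-3,3,-14,70,-131,-58)] # origin tab
HOLES=[np.array([[x,y+11*np.cos(a),-36+11*np.sin(a)] for a in np.arange(16)*np.pi/8])/1e3 for y in(-48,-16,16,48) for x in(-3,3)]
def sil(p,parts,T,yaw,holes=False):
    M=np.zeros((400*S,640*S),np.uint8)
    Rz=R.from_euler('z',yaw,degrees=True).as_matrix()
    pr=lambda q:((proj(p,q@Rz.T+T)+.5)*S).astype(np.int32)
    for q in parts: cv2.fillConvexPoly(M,cv2.convexHull(pr(q)),255)
    if holes:
        for i in range(4):
            h=[]
            for q in HOLES[2*i:2*i+2]:
                m=np.zeros_like(M); cv2.fillConvexPoly(m,pr(q),255); h.append(m)
            M[(h[0]&h[1])>0]=0
    return cv2.resize(M,(640,400),interpolation=cv2.INTER_AREA)/255.
def fit(views,parts,T0,yaw0,z=None,holes=False):
    def f(v):
        T=np.array([v[0],v[1],z if z else v[3]*1.])
        s=0
        for p,m in views:
            r=sil(p,parts,T,v[2]*100,holes); s-=np.minimum(r,m).sum()/np.maximum(r,m).sum()
        return s
    x=[T0[0],T0[1],yaw0/100]+([] if z else [T0[2]])
    n=len(x); sx=np.vstack([x]+[np.array(x)+np.eye(n)[i]*[.015,.015,.08,.01][i] for i in range(n)])
    r=minimize(f,x,method='Nelder-Mead',options=dict(initial_simplex=sx,xatol=1e-4,fatol=1e-4,maxiter=160))
    return r.x,-r.fun/len(views)
def pick(p,t,near):
    L=models.cut_out(p,t); d=[np.hypot(*(np.array(q['centre'])-near)) for q in L]
    return L[int(np.argmin(d))]['pixels'].astype(float)
E
python3 - <<'E'
from fit import *
import pickle
ps={c:eyes.read_camera(c) for c in('scene','top')}
m={}
for c,r,s in(('scene',[330,207],[266,157]),('top',[354,218],[197,196])):
    m[c]=(pick(ps[c],'rod_tip',r),pick(ps[c],'sign_tab',s)); print(c,m[c][0].sum(),m[c][1].sum())
pickle.dump((ps,m),open('p2.pkl','wb'))
V=lambda i,cs:[(ps[c],m[c][i]) for c in cs]
ft=onz(ps['top'],[361,252],.19);rr=onz(ps['top'],[349,178],.19);d=rr-ft;yaw=np.degrees(np.arctan2(d[1],d[0]))
print('init',ft,rr,yaw)
T0=ft+.075*d/np.linalg.norm(d)
for cs in(['scene','top'],['top'],['scene']):
    print('rod',cs,fit(V(0,cs),ROD,T0,yaw,.19))
a=onz(ps['top'],[197,195],.14)
for cs in(['scene','top'],['top'],['scene']):
    print('sign',cs,fit(V(1,cs),SIGN,a,-5,.165,True))
E
```

```text
scene 249.0 557.0
top 329.0 563.0
init [ 0.44641806 -0.13427672  0.19      ] [ 0.62305618 -0.11057838  0.19      ] 7.6413544455437945
rod ['scene', 'top'] (array([ 0.51383773, -0.1259068 ,  0.08221535]), np.float64(0.7366243500248295))
rod ['top'] (array([ 0.512071  , -0.12499662,  0.081991  ]), np.float64(0.8600799421694946))
rod ['scene'] (array([ 0.51110154, -0.12900559,  0.08332818]), np.float64(0.8355037697052777))
sign ['scene', 'top'] (array([ 0.60025495,  0.2561038 , -0.0550143 ]), np.float64(0.8575933723129279))
sign ['top'] (array([ 0.60065539,  0.25689305, -0.05078591]), np.float64(0.8991583155614686))
sign ['scene'] (array([ 0.59953287,  0.25252981, -0.07397071]), np.float64(0.8485423745973891))
```

>>> drive_tool --angular '[[0,0,0.137],[0,0,0.137],[0,0,0.137],[0,0,0.137],[0,0,0.137],[0,0,0.137],[0,0,0.137],[0,0,0.135]]' --delta_pos '[[0,0,-0.8],[0,0,-0.8],[0,0,-0.8],[0,0,-0.8],[0,0,-0.8],[0,0,-0.8],[0,0,-0.8],[0,0,-0.8]]' --gripper '[4,4,4,4,4,4,4,4]'

```text
time_s: 2.8
tool_pos: [0.2117, 0.6145, 0.3009]
tool_rot: [180.0, -0.0, 98.0]
force: [0.4, -0.1, 0.5]
grip_width: 0.0409
grasp_force: 0.0
```

>>> drive_tool --angular '[[0,0,0],[0,0,0],[0,0,0],[0,0,0],[0,0,0],[0,0,0],[0,0,0],[0,0,0],[0,0,0],[0,0,0],[0,0,0],[0,0,0],[0,0,0],[0,0,0],[0,0,0],[0,0,0],[0,0,0],[0,0,0],[0,0,0],[0,0,0]]' --delta_pos '[[-3.88,1.2,0],[-3.88,1.2,0],[-3.88,1.2,0],[-3.88,1.2,0],[-3.88,1.2,0],[-3.88,1.2,0],[-3.88,1.2,0],[-3.88,1.2,0],[-3.88,1.2,0],[-3.88,1.2,0],[-3.88,1.2,0],[-3.88,1.2,0],[-3.88,1.2,0],[-3.88,1.2,0],[-3.88,1.2,0],[-3.88,1.2,0],[-3.88,1.2,0],[-3.88,1.2,0],[-3.88,1.2,0],[-3.88,1.2,0]]' --gripper '[4,4,4,4,4,4,4,4,4,4,4,4,4,4,4,4,4,4,4,4]'

```text
time_s: 4.8
tool_pos: [0.562, -0.1199, 0.301]
tool_rot: [179.9, -0.0, 98.4]
force: [0.4, 0.6, 0.2]
grip_width: 0.0399
grasp_force: 0.0
```

>>> drive_tool --angular '[[0,0,0],[0,0,0],[0,0,0]]' --delta_pos '[[0,0,2.5],[0,0,2.5],[0,0,2.1]]' --gripper '[4,4,4]'

```text
time_s: 5.1
tool_pos: [0.5612, -0.119, 0.2283]
tool_rot: [-180.0, -0.0, 98.3]
force: [1.3, -0.4, -0.1]
grip_width: 0.0401
grasp_force: 0.0
```

```bash
python3 - <<'E'
from h import *
p=eyes.read_camera('scene');q=eyes.read_camera('top')
def c(p,x,y,w=100,h=125): return cv2.resize(p['pixels'][y:y+h,x:x+w],(400,500),interpolation=cv2.INTER_CUBIC)
cv2.imwrite('pics/press0.png',np.hstack([c(p,285,150),c(q,300,150)])[:,:,::-1])
E
```

```text
(no output)
```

View pics/press0.png

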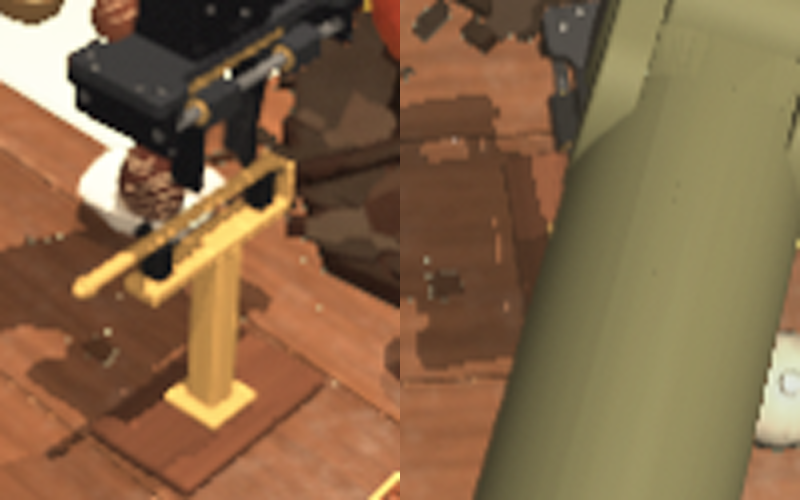

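The fingers stand above the bare part of the rod between the clips, near scene (331,195) and (346,180), so I'll press now.

>>> drive_tool --angular '[[0,0,0],[0,0,0],[0,0,0],[0,0,0]]' --delta_pos '[[0,0,0.8],[0,0,0.7],[0,0,0.3],[0,0,0]]' --gripper '[4,4,4,4]'

```text
time_s: 5.6
tool_pos: [0.5614, -0.1185, 0.2116]
tool_rot: [180.0, -0.0, 98.3]
force: [-0.3, 0.4, -0.6]
grip_width: 0.04
grasp_force: 0.0
```

>>> drive_tool --angular '[[0,0,0],[0,0,0],[0,0,0],[0,0,0]]' --delta_pos '[[0,0,0.2],[0,0,0.2],[0,0,0.2],[0,0,0]]' --gripper '[4,4,4,4]'

```text
time_s: 6.0
tool_pos: [0.5618, -0.1187, 0.2059]
tool_rot: [179.9, 0.0, 98.3]
force: [0.3, 0.6, 2.3]
grip_width: 0.04
grasp_force: 1.0
```

>>> drive_tool --angular '[[0,0,0],[0,0,0],[0,0,0],[0,0,0]]' --delta_pos '[[0,0,0.2],[0,0,0.2],[0,0,0.2],[0,0,0]]' --gripper '[4,4,4,4]'

```text
time_s: 6.4
tool_pos: [0.5611, -0.1186, 0.1993]
tool_rot: [-180.0, -0.0, 98.3]
force: [-0.7, -0.3, 2.5]
grip_width: 0.04
grasp_force: 0.7
```

>>> drive_tool --angular '[[0,0,0],[0,0,0],[0,0,0]]' --delta_pos '[[0,0,0.2],[0,0,0.1],[0,0,0]]' --gripper '[4,4,4]'

```text
time_s: 6.7
tool_pos: [0.5614, -0.1194, 0.1988]
tool_rot: [180.0, -0.0, 98.3]
force: [-5.2, 0.1, 14.9]
grip_width: 0.0398
grasp_force: 7.5
```

>>> drive_tool --angular '[[0,0,0],[0,0,0],[0,0,0]]' --delta_pos '[[0,0,0.2],[0,0,0.1],[0,0,0]]' --gripper '[4,4,4]'

```text
time_s: 7.0
tool_pos: [0.5616, -0.1202, 0.1984]
tool_rot: [179.9, -0.0, 98.3]
force: [-10.4, 0.7, 29.7]
grip_width: 0.04
grasp_force: 14.6
```

>>> drive_tool --angular '[[0,0,0],[0,0,0],[0,0,0],[0,0,0],[0,0,0],[0,0,0]]' --delta_pos '[[0,0,-0.6],[0,0,-1],[0,0,-2],[0,0,-3],[0,0,-3],[0,0,-1]]' --gripper '[4,4,4,4,4,4]'

```text
time_s: 7.6
tool_pos: [0.5625, -0.1189, 0.3022]
tool_rot: [179.8, 0.0, 98.3]
force: [0.5, -0.0, 0.3]
grip_width: 0.0401
grasp_force: 0.0
```

>>> drive_tool --angular '[[0,0,0.08],[0,0,0.08],[0,0,0.077],[0,0,0],[0,0,0],[0,0,0],[0,0,0],[0,0,0],[0,0,0],[0,0,0],[0,0,0],[0,0,0],[0,0,0],[0,0,0]]' --delta_pos '[[0,0,0],[0,0,0],[0,0,0],[3.77,0.03,0],[3.77,0.03,0],[3.77,0.03,0],[3.77,0.03,0],[3.77,0.03,0],[3.77,0.03,0],[3.77,0.03,0],[3.77,0.03,0],[3.77,0.03,0],[3.77,0.03,0],[0,0,0]]' --gripper '[4,4,4,4,4,4,4,4,4,4,4,4,4,4]'

```text
time_s: 9.0
tool_pos: [0.5969, 0.2648, 0.2967]
tool_rot: [-179.8, -0.1, 85.3]
force: [0.1, 0.2, -0.1]
grip_width: 0.0401
grasp_force: 0.0
```

>>> drive_tool --angular '[[0,0,0],[0,0,0],[0,0,0],[0,0,0]]' --delta_pos '[[0,0,3],[0,0,3],[0,0,3],[0,0,0]]' --gripper '[4,4,4,4]'

```text
time_s: 9.4
tool_pos: [0.5957, 0.2554, 0.2039]
tool_rot: [-179.5, 0.3, 84.7]
force: [0.7, 0.1, -0.6]
grip_width: 0.0399
grasp_force: 0.0
```

```bash
python3 - <<'E'
from fit import *
p=eyes.read_camera('scene');q=eyes.read_camera('top')
def c(p,x,y,w=100,h=100): return cv2.resize(p['pixels'][y:y+h,x:x+w],(400,400),interpolation=cv2.INTER_CUBIC)
cv2.imwrite('pics/grip0.png',np.hstack([c(p,215,100),c(p,285,170)])[:,:,::-1])
m={}
for n,P,r in(('scene',p,[330,212]),('top',q,[354,218])):
    try:
        k=pick(P,'rod_tip',r);m[n]=(P,k);print(n,k.sum(),[fit([(P,k)],ROD,[.512,-.126],8.2,z) for z in(.18,.19)])
    except Exception as e: print(e)
E
```

```text
scene 150.0 [(array([ 0.51338167, -0.12793053,  0.08573294]), np.float64(0.5632757343492525)), (array([ 0.50269692, -0.13733086,  0.08169287]), np.float64(0.5451607242095411))]
top 279.0 [(array([ 0.5121001 , -0.12591021,  0.0838894 ]), np.float64(0.7773332737350258)), (array([ 0.51195646, -0.12426026,  0.08169743]), np.float64(0.7654410872466934))]
```

View pics/grip0.png

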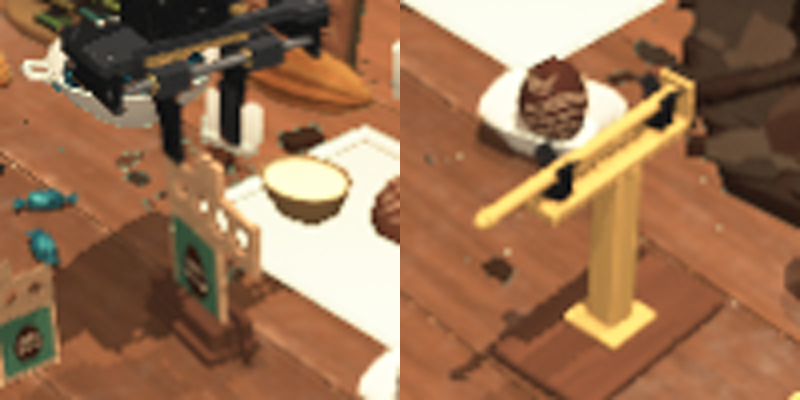

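The rod is seated and level in both clips in the right crop. The fingers straddle the tab at scene (264,142), so I'll descend and grip.

>>> drive_tool --angular '[[0,0,0],[0,0,0],[0,0,0],[0,0,0]]' --delta_pos '[[0.1,0.4,0],[0,0,1.5],[0,0,2.2],[0,0,0]]' --gripper '[4,4,4,4]'

```text
time_s: 10.0
tool_pos: [0.6011, 0.2566, 0.1691]
tool_rot: [-179.7, 0.2, 84.7]
force: [-0.8, 0.8, -0.4]
grip_width: 0.04
grasp_force: 0.0
```

>>> drive_tool --angular '[[0,0,0],[0,0,0],[0,0,0],[0,0,0],[0,0,0],[0,0,0],[0,0,0],[0,0,0]]' --delta_pos '[[0,0,0],[0,0,0],[0,0,0],[0,0,0],[0,0,0],[0,0,0],[0,0,0],[0,0,0]]' --gripper '[3,2,1.4,1,0.6,0.3,0.2,0.2]' --squeeze 25

```text
time_s: 10.8
tool_pos: [0.6031, 0.2572, 0.1729]
tool_rot: [180.0, -0.0, 84.7]
force: [-1.3, 0.1, 1.3]
grip_width: 0.0058
grasp_force: 25.0
```

```bash
python3 - <<'E'
from h import *
for i in range(3):
    p=eyes.read_camera('scene');s=telemetry.get_obs();print(s['tool_pos'],s['tool_rot'],s['force'],s['wrist_torque'],s['qpos'])
E
```

```text
[0.60312971 0.25720944 0.17283811] [ 1.79989374e+02 -1.76312004e-02  8.47308306e+01] [-1.01756802 -0.03565316  1.75559549] [-0.05991226  0.23667144  0.03240128] [-54.24577617  24.16492999  37.88459317  88.25521664 -15.26785435
  72.8168651  -19.53919863]
[0.60311882 0.25725661 0.17283628] [ 1.79988161e+02 -1.83288540e-02  8.47335062e+01] [-0.54573715 -0.44019958  1.78090157] [-0.09067315  0.18703251 -0.03751138] [-54.24805136  24.16442304  37.88194286  88.25529826 -15.26691273
  72.8151009  -19.54147359]
[0.60313844 0.25720242 0.17283949] [ 1.79987281e+02 -1.68567438e-02  8.47302200e+01] [-0.14219492  0.81683898  1.86355211] [-0.0740728   0.25379333  0.03059728] [-54.2467493   24.16457508  37.88560449  88.25575545 -15.26649473
  72.81516967 -19.54012576]
```

>>> drive_tool --angular '[[0,0,0],[0,0,0],[0,0,0],[0,0,0],[0,0,0],[0,0,0]]' --delta_pos '[[0,0,-0.3],[0,0,-0.5],[0,0,-0.5],[0,0,-0.6],[0,0,-0.6],[0,0,-0.5]]' --gripper '[0.2,0.2,0.2,0.2,0.2,0.2]'

```text
time_s: 11.55
tool_pos: [0.6033, 0.2572, 0.2034]
tool_rot: [180.0, -0.0, 84.7]
force: [0.4, -0.6, -1.2]
grip_width: 0.0056
grasp_force: 25.0
```

>>> drive_tool --angular '[[0,0,0],[0,0,0],[0,0,0],[0,0,-0.05],[0,0,-0.05],[0,0,-0.05],[0,0,-0.05],[0,0,-0.037]]' --delta_pos '[[0,0,-1.5],[0,0,-2],[0,0,-2],[0,0,0],[0,0,0],[0,0,0],[0,0,0],[0,0,0]]' --gripper '[0.2,0.2,0.2,0.2,0.2,0.2,0.2,0.2]'

```text
time_s: 12.35
tool_pos: [0.6032, 0.2571, 0.2588]
tool_rot: [179.9, -0.0, 98.4]
force: [-0.4, -0.6, -2.0]
grip_width: 0.0058
grasp_force: 25.0
```

```bash
python3 - <<'E'
from fit import *
p=eyes.read_camera('scene');s=telemetry.get_obs();T=s['tool_pos'];print(T,s['tool_rot'],s['grip_width'])
def c(p,x,y,w=120,h=120): return cv2.resize(p['pixels'][y:y+h,x:x+w],(480,480),interpolation=cv2.INTER_CUBIC)
cv2.imwrite('pics/lift.png',c(p,200,70)[:,:,::-1])
e=proj(p,T-[0,0,.05]);print(e)
L=models.cut_out(p,'sign_tab');print([(l['centre'],l['p'],l['pixels'].sum()) for l in L])
E
```

```text
[0.60326283 0.25710214 0.25875534] [ 1.79947077e+02 -2.35447981e-02  9.84692272e+01] 0.005991463318547819
[[266.49476756 130.01514644]]
[([216.2, 179.5], 0.63, np.int64(458)), ([265.7, 134.6], 0.62, np.int64(862))]
```

View pics/lift.png

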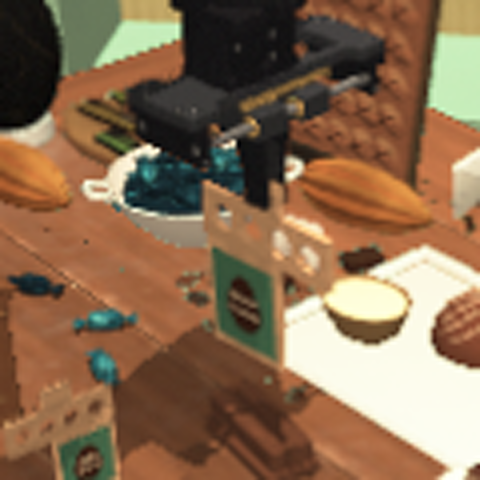

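The board is out of the block (scene (262,140)) and held upright by the tab. Next I'll move it to just ahead of the rod tip.

>>> drive_tool --angular '[[0,0,0],[0,0,0],[0,0,0],[0,0,0],[0,0,0],[0,0,0],[0,0,0],[0,0,0],[0,0,0],[0,0,0],[0,0,0]]' --delta_pos '[[-1.2,-1.1,0],[-2.29,-2.09,0],[-2.29,-2.09,0],[-2.29,-2.09,0],[-2.29,-2.09,0],[-2.29,-2.09,0],[-2.29,-2.09,0],[-2.29,-2.09,0],[-2.29,-2.09,0],[-2.29,-2.09,0],[-1.1,-1,0]]' --gripper '[0.2,0.2,0.2,0.2,0.2,0.2,0.2,0.2,0.2,0.2,0.2]'

```text
time_s: 13.55
tool_pos: [0.4284, -0.0022, 0.2582]
tool_rot: [179.9, -0.1, 98.1]
force: [-0.0, 0.6, -1.4]
grip_width: 0.0057
grasp_force: 25.0
```

>>> drive_tool --angular '[[0,0,0],[0,0,0],[0,0,0],[0,0,0],[0,0,0],[0,0,0],[0,0,0],[0,0,0],[0,0,0],[0,0,0]]' --delta_pos '[[-1,-0.3,0],[-1.9,-0.46,0],[-1.9,-0.46,0],[-1.9,-0.46,0],[-1.9,-0.46,0],[-1.9,-0.46,0],[-1.9,-0.46,0],[-1.9,-0.46,0],[-1,-0.2,0],[0,0,0]]' --gripper '[0.2,0.2,0.2,0.2,0.2,0.2,0.2,0.2,0.2,0.2]'

```text
time_s: 14.55
tool_pos: [0.415, -0.1575, 0.2578]
tool_rot: [180.0, 0.0, 98.2]
force: [0.1, 0.7, -1.2]
grip_width: 0.0057
grasp_force: 25.0
```

>>> drive_tool --angular '[[0,0,0],[0,0,0],[0,0,0]]' --delta_pos '[[0,0,1.7],[0,0,1.7],[0,0,0]]' --gripper '[0.2,0.2,0.2]'

```text
time_s: 14.85
tool_pos: [0.4136, -0.1549, 0.2218]
tool_rot: [-179.8, -0.0, 98.4]
force: [-1.2, 0.3, -0.7]
grip_width: 0.0062
grasp_force: 25.0
```

```bash
python3 - <<'E'
from fit import *
p=eyes.read_camera('scene');s=telemetry.get_obs();T=s['tool_pos'];print(T,s['tool_rot'])
P2=[box(-3,3,-20,20,-14,3),SIGN[1],box(-3,3,-14,70,-153,-58)]
for l in models.cut_out(p,'sign_tab'):
    print(l['centre'],l['p'],l['pixels'].sum())
    if np.hypot(*(np.array(l['centre'])-proj(p,T-[0,0,.06])[0]))<30:
        k=l['pixels'].astype(float)
        for a in(1,0): print(fit([(p,k)],P2,[*T[:2],T[2]-.008],8.3,None if a else T[2]-.008,True))
im=p['pixels'].copy();x0,y0=proj(p,T)[0].astype(int)-[55,35]
f=5
im=cv2.resize(im[y0:y0+110,x0:x0+110],None,fx=f,fy=f,interpolation=cv2.INTER_CUBIC)
Rz=R.from_euler('z',8.3,degrees=True).as_matrix()
def dr(q,col):
    q=((proj(p,q)+.5-[x0,y0])*f).astype(np.int32); cv2.polylines(im,[q],True,col,1)
dr(HOLES[4]@Rz.T+T-[0,0,.008],(255,0,0))
t=np.arange(16)*np.pi/8
dr(np.c_[0*t-.075,.005*np.cos(t),.005*np.sin(t)]@Rz.T+[.5122,-.1265,.18],(0,0,255))
cv2.imwrite('pics/align.png',im[:,:,::-1])
E
```

```text
[ 0.41429993 -0.15527107  0.22299739] [-1.79886639e+02 -1.34310323e-02  9.83948929e+01]
[218.2, 181.6] 0.89 376
[294.7, 243.0] 0.58 1355
(array([ 0.41168142, -0.15409957,  0.0870151 ,  0.21533415]), np.float64(0.8271406801371008))
(array([ 0.41175152, -0.15408734,  0.08777383]), np.float64(0.8262632579673892))
```

View pics/align.png

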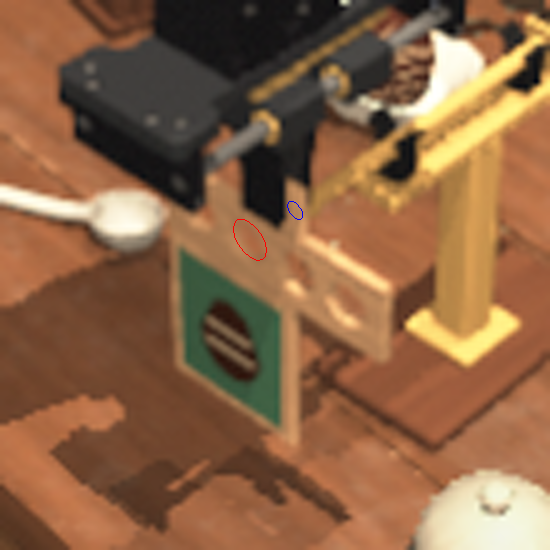

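Holes 1 and 2 show at crop (345,305) and (298,273), and hole 3 lies where the red ring is predicted. The scene-only fit disagrees by a few mm, so I'll compare the overlay bias before the grasp and now.

```bash
python3 - <<'E'
from fit import *
import pickle
ps,_=pickle.load(open('p2.pkl','rb'))
p=eyes.read_camera('scene');s=telemetry.get_obs();T=s['tool_pos'];print(T,s['tool_rot']);pickle.dump(p,open('p3.pkl','wb'))
f=8
t=np.arange(24)*np.pi/12
def tile(P,tab,yaw,rod,c,zr):
    x0,y0=(np.array(c)-[25,18]).astype(int)
    im=cv2.resize(P['pixels'][y0:y0+37,x0:x0+50],None,fx=f,fy=f,interpolation=cv2.INTER_CUBIC)
    def dr(q,yw,o,col):
        q=q@R.from_euler('z',yw,degrees=True).as_matrix().T+o
        q=((proj(P,q)+.5-[x0,y0])*f).astype(np.int32); cv2.polylines(im,[q],True,col,1)
    for y in(-48,-16,16,48): dr(np.c_[0*t-3,y+11*np.cos(t),-36+11*np.sin(t)]/1e3,yaw,tab,(255,0,0))
    dr(np.array([[-3,-70,-14],[-3,-20,-14],[-3,-20,14],[-3,20,14],[-3,20,-14],[-3,70,-14],[-3,70,-58],[-3,-70,-58]])/1e3,yaw,tab,(0,255,255))
    F=np.array([.5122,-.1265,zr])
    for r in(-.005,.005): dr(np.array([[-.075,r,0],[.1,r,0]]),8.3,F,(0,0,255))
    return im
rt=lambda P,z:proj(P,np.array([.44,-.137,z]))[0]
a=tile(ps['scene'],np.array([.6031,.2569,.165]),-5.3,None,[266,147],.19)
b=tile(p,T-[0,0,.008],8.4,None,proj(p,T-[0,0,.03])[0]+[5,5],.18)
c=tile(ps['scene'],np.array([.6031,.2569,.165]),-5.3,None,rt(ps['scene'],.19)+[10,-5],.19)
d=tile(ps['top'],np.array([.6031,.2569,.165]),-5.3,None,rt(ps['top'],.19)+[0,-10],.19)
cv2.imwrite('pics/cmp.png',np.vstack([np.hstack([a,b]),np.hstack([c,d])])[:,:,::-1])
E
```

```text
[ 0.41522556 -0.15588488  0.22425877] [1.79956533e+02 1.70368962e-02 9.83732324e+01]
```

View pics/cmp.png

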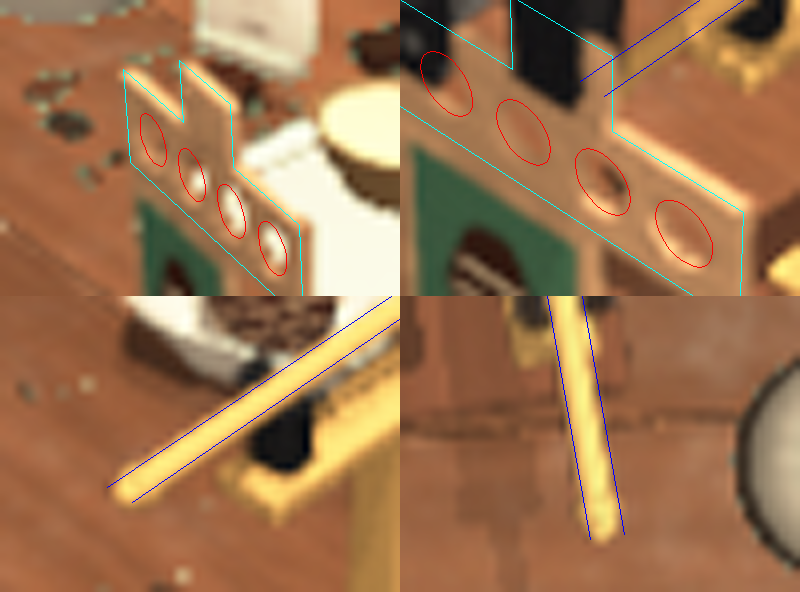

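The overlays agree to within about 1 mm in both pictures: the holes in the upper tiles and the rod in the lower tiles at scene (318,208) and top (360,245). Hole 3 is lined up with the rod's axis, so I'll thread it on.

>>> drive_tool --angular '[[0,0,0],[0,0,0],[0,0,0],[0,0,0],[0,0,0]]' --delta_pos '[[0,0.7,0],[0,0.7,0],[0,0.7,0],[0,0.7,0],[0,0,0]]' --gripper '[0.2,0.2,0.2,0.2,0.2]'

```text
time_s: 15.5
tool_pos: [0.4433, -0.1522, 0.2236]
tool_rot: [-180.0, 0.1, 98.3]
force: [0.3, -0.3, -2.2]
grip_width: 0.0055
grasp_force: 25.0
```

>>> drive_tool --angular '[[0,0,0],[0,0,0],[0,0,0],[0,0,0],[0,0,0]]' --delta_pos '[[0,0.5,0],[0,0.5,0],[0,0.5,0],[0,0.5,0],[0,0,0]]' --gripper '[0.2,0.2,0.2,0.2,0.2]'

```text
time_s: 16.0
tool_pos: [0.4627, -0.1494, 0.2236]
tool_rot: [-180.0, 0.0, 98.3]
force: [0.0, -0.0, -2.0]
grip_width: 0.0058
grasp_force: 25.0
```

>>> drive_tool --angular '[[0,0,0],[0,0,0],[0,0,0]]' --delta_pos '[[0,0.6,0],[0,0.6,0],[0,0,0]]' --gripper '[0.2,0.2,0.2]'

```text
time_s: 16.3
tool_pos: [0.4748, -0.1475, 0.2236]
tool_rot: [180.0, 0.0, 98.3]
force: [0.0, 0.0, -1.2]
grip_width: 0.0059
grasp_force: 25.0
```

```bash
python3 - <<'E'
from h import *
p=eyes.read_camera('scene');print(telemetry.get_obs()['force'])
cv2.imwrite('pics/on.png',cv2.resize(p['pixels'][165:275,265:375],None,fx=5,fy=5,interpolation=cv2.INTER_CUBIC)[:,:,::-1])
E
```

```text
[-0.22144404 -0.02997818 -1.831263  ]
```

View pics/on.png

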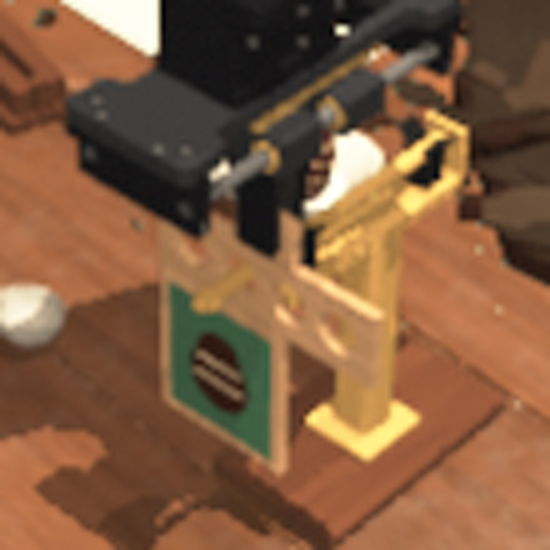

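The rod comes out through hole 3: its tip is at crop (210,298), holes 1 and 2 are to the right, and hole 4 is to the left. I'll lower it until the rod takes the weight.

>>> drive_tool --angular '[[0,0,0],[0,0,0],[0,0,0]]' --delta_pos '[[0,0,0.25],[0,0,0.2],[0,0,0]]' --gripper '[0.2,0.2,0.2]'

```text
time_s: 16.65
tool_pos: [0.4735, -0.1479, 0.2186]
tool_rot: [-180.0, -0.0, 98.3]
force: [-0.5, -0.1, -1.0]
grip_width: 0.0061
grasp_force: 25.0
```

>>> drive_tool --angular '[[0,0,0],[0,0,0],[0,0,0]]' --delta_pos '[[0,0,0.1],[0,0,0.05],[0,0,0]]' --gripper '[0.2,0.2,0.2]'

```text
time_s: 16.95
tool_pos: [0.4739, -0.148, 0.2176]
tool_rot: [180.0, 0.0, 98.3]
force: [0.2, -0.6, -0.1]
grip_width: 0.0057
grasp_force: 25.0
```

>>> drive_tool --angular '[[0,0,0],[0,0,0],[0,0,0]]' --delta_pos '[[0,0,0.05],[0,0,0],[0,0,0]]' --gripper '[0.2,0.2,0.2]'

```text
time_s: 17.25
tool_pos: [0.474, -0.1481, 0.2173]
tool_rot: [180.0, 0.0, 98.3]
force: [-0.9, -0.6, 1.5]
grip_width: 0.0062
grasp_force: 25.0
```

>>> drive_tool --angular '[[0,0,0],[0,0,0],[0,0,0]]' --delta_pos '[[0,0,0.05],[0,0,0],[0,0,0]]' --gripper '[0.2,0.2,0.2]'

```text
time_s: 17.55
tool_pos: [0.474, -0.1482, 0.2169]
tool_rot: [180.0, 0.0, 98.3]
force: [-2.4, -0.9, 4.5]
grip_width: 0.0059
grasp_force: 25.0
```

>>> drive_tool --angular '[[0,0,0],[0,0,0],[0,0,0],[0,0,0],[0,0,0],[0,0,0],[0,0,0],[0,0,0],[0,0,0],[0,0,0]]' --delta_pos '[[0,0,-0.07],[0,0,0],[0,0,0],[0,0,0],[0,0,0],[0,0,0],[0,0,0],[0,0,0],[0,0,0],[0,0,0]]' --gripper '[0.2,0.2,0.7,0.9,1.1,1.4,1.8,2.2,2.5,2.5]' --squeeze 5

```text
time_s: 18.55
tool_pos: [0.474, -0.1479, 0.2173]
tool_rot: [180.0, -0.0, 98.3]
force: [-0.9, 0.6, 0.3]
grip_width: 0.0239
grasp_force: 0.0
```

>>> drive_tool --angular '[[0,0,0],[0,0,0],[0,0,0],[0,0,0],[0,0,0],[0,0,0],[0,0,0],[0,0,0]]' --delta_pos '[[0,0,-0.5],[0,0,-1],[0,0,-1.5],[0,0,-2],[0,0,-3],[0,0,-3],[0,0,-3],[0,0,0]]' --gripper '[2.5,2.5,2.5,2.5,2.5,2.5,2.5,2.5]'

```text
time_s: 19.35
tool_pos: [0.4758, -0.1486, 0.3619]
tool_rot: [179.6, 0.1, 98.3]
force: [0.1, 0.2, -0.4]
grip_width: 0.0249
grasp_force: 0.0
```

>>> drive_tool --angular '[[0,0,0],[0,0,0],[0,0,0],[0,0,0],[0,0,0],[0,0,0],[0,0,0],[0,0,0],[0,0,0],[0,0,0]]' --delta_pos '[[3,0,0],[3,0,0],[3,0,0],[3,0,0],[3,0,0],[3,0,0],[3,0,0],[3,0,0],[3,0,0],[0,0,0]]' --gripper '[2.5,2.5,2.5,2.5,2.5,2.5,2.5,2.5,2.5,2.5]'

```text
time_s: 20.35
tool_pos: [0.4336, 0.1238, 0.3568]
tool_rot: [-180.0, -0.0, 98.7]
force: [0.3, -0.0, 0.3]
grip_width: 0.0253
grasp_force: 0.0
```

```bash
python3 - <<'E'
from h import *
p=eyes.read_camera('scene');q=eyes.read_camera('top')
c=lambda p,x,y:cv2.resize(p['pixels'][y:y+110,x:x+80],(400,550),interpolation=cv2.INTER_CUBIC)
cv2.imwrite('pics/end.png',np.hstack([c(p,280,170),c(q,310,160)])[:,:,::-1])
E
```

```text
(no output)
```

View pics/end.png

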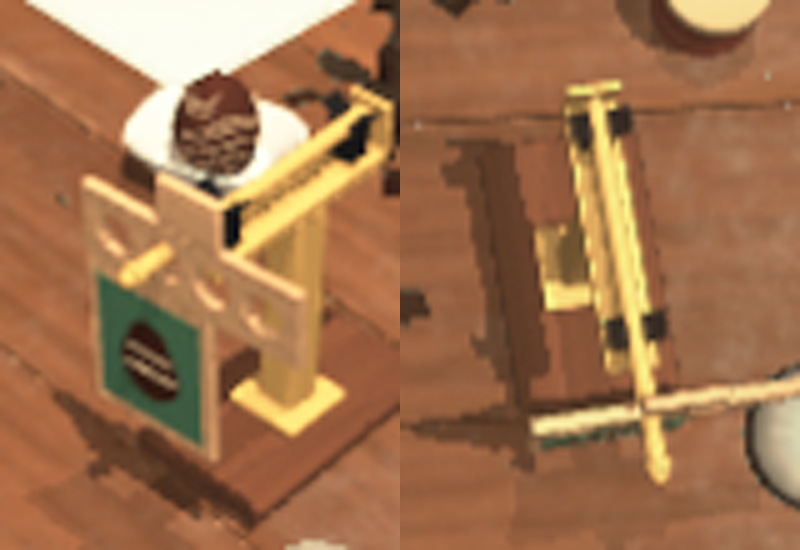

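The board hangs level by hole 3 behind the collar, clear of the beam and clip, and the arm is away. I'll let it settle and hand it in.

>>> drive_tool --angular '[[0,0,0],[0,0,0],[0,0,0],[0,0,0],[0,0,0],[0,0,0],[0,0,0],[0,0,0],[0,0,0],[0,0,0],[0,0,0],[0,0,0],[0,0,0],[0,0,0],[0,0,0],[0,0,0],[0,0,0],[0,0,0],[0,0,0],[0,0,0]]' --delta_pos '[[0,0,0],[0,0,0],[0,0,0],[0,0,0],[0,0,0],[0,0,0],[0,0,0],[0,0,0],[0,0,0],[0,0,0],[0,0,0],[0,0,0],[0,0,0],[0,0,0],[0,0,0],[0,0,0],[0,0,0],[0,0,0],[0,0,0],[0,0,0]]' --gripper '[2.5,2.5,2.5,2.5,2.5,2.5,2.5,2.5,2.5,2.5,2.5,2.5,2.5,2.5,2.5,2.5,2.5,2.5,2.5,2.5]'

```text
time_s: 22.45
tool_pos: [0.4349, 0.1193, 0.3572]
tool_rot: [180.0, -0.0, 98.3]
force: [0.6, -0.3, 0.2]
grip_width: 0.0251
grasp_force: 0.0
```

```bash
python3 -c "
from cell import env
print(env.sign_off())"
```

```text
the job is handed in; nothing more can be done
None
```

The rod is pressed home in both clips and the larger sign hangs level by hole 3 behind the end collar, touching only the rod; I handed the job in at about 22 s, and no verdict came back.

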